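# Pack the pump repair kit

## Robot

A 6-joint arm with a two-finger parallel gripper is mounted at the origin on the work surface. World frame = base frame: x ahead of the robot, y to its left, z up, the work surface at z = 0. Lengths are in m, angles in rad, forces in N, time in s.
With the tool pointing down it reaches from about 0.3 to 0.875 m from the base axis. Payload 6.4 kg.
Tool frame: the origin (TCP) lies midway between the tips of the shut fingers; the grasp point (between the pads) lies 19 mm behind it; z points along the fingers, y is the line along which they close (so a half turn about z gives the same grasp; the last joint's range is limited). The gripper opens to 85 mm and grips with 20 to 120 N. Pads are 22 mm wide; open, the fingers measure 114 mm over their backs; the gripper's body (76 mm by 85 mm) begins 54 mm behind the grasp point. The pads swing forward as they close: fully open they stand 13 mm farther back than shut.
Start: joints at [-0.206, 0.181, 1.607, -0, 1.354, -0.206], TCP at [0.575, 0, 0.208] pointing down, gripper open.
Joint ranges: [-2.99, 2.99], [-0.89, 2.07], [0.3, 2.58], [-1.14, 4.28], [0, 2.63], [-3.12, 3.12]. Speed limits (rad/s): [2.57, 2.57, 3.01, 3.14, 3.14, 3.14].

## Interface

Orientations are given as a unit quaternion [w, x, y, z].
In Python, from bench import ctrl gives the robot as it stands. The module is installed in compiled form; this text tells all that it offers.
- The arm moves only by the tool move_arm, never from a script. Its argument "plan" is one flat list of numbers, 6 for each row, row after row: the shift along the world's x, y, z in units of 50 mm (1.0 is 50 mm), then the turn, a rotation vector about the world's x, y, z in rad. A call has 1 to 10 rows; each row is the pose to reach, as a shift and turn from the pose commanded when the call began; what a row does not reach only later rows make up. A row lasts 1/8 s, in which the tool goes at most 62.5 mm and 10.7 degrees, less where a joint would pass 70% of its speed; a pose out of reach is approached as far as the arm can. A call with a gripper value outside its range is refused whole. "grip" is the finger opening in mm, from 0 to 85.4, set as the call begins (left out, the last holds). The fingers move at their own pace and stop on an object; the grip force is fixed at half the most. Time passes only in rows, so rows that repeat a pose let the fingers close. It gives the time, the measured TCP pose, the force, the opening and the grip force at its end, in the units of the state.
- ctrl.get_obs(): the state, without advancing time (a new reading comes with each control period).
- ctrl.camera(name): name is "scene" or "side" or "wrist"; returns a dict with "pixels" (384x512x3 uint8, red, green, blue), "fx", "fy", "cx", "cy" (pixels), "origin" and "attitude" of the camera in the world. Camera axes: x right, y down, z forward; pixel columns grow to the right and rows downward; lengths in m; the calibration is good to about 2 mm. The wrist camera is an equidistant fisheye: a pixel r from the principal point sees the ray r / f radians off the axis. A picture is of the moment at which its call begins. There is no depth.
- ctrl.hand_in(): hands the job in; it is judged then, once.
The state is a dict: "time_s": time; "q": joint angles; "dq": joint speeds; "joint_efforts": joint torques, N m; "eef_pos": TCP position; "eef_rot": TCP orientation; "wrist_force": force on the tool from outside, world axes, zero at the start; "torque": the same for the moment, N m; "opening": opening from 0.0 (shut) to 1.0 (fully open); "grasp_force": force on a finger pad.
Only numpy, scipy, OpenCV 4.12 (cv2) and the standard library are available. Lean on these libraries where they do the work, as an engineer would, in place of code of your own. Each camera call takes 0.05 s, during which the arm holds its last target. There are 200 camera calls.

## Task

Pack the pump repair kit into the grey tray: the thick capacitor into the round pocket, the square flange into the square pocket, and the open sleeve over the post, each standing upright and fully seated. Set the parts down rather than dropping them, and leave the thin capacitor, the round flange and the closed cap standing where they are on the bench.

Things in the scene. Friction and masses are not known exactly. Their poses are not given: they have to be found in the camera images.
- thick_capacitor: TO PACK (round pocket). Bare aluminium can standing upright, 44 mm diameter, 62 mm tall, black top with two small brass tabs 8 mm higher. Thicker than its look-alike. 120 g or so. Origin at the centre of its underside, z up.
- thin_capacitor: LOOK-ALIKE, leave it. The same kind of aluminium can but only 30 mm in diameter, 62 mm tall plus 8 mm tabs. Origin at the centre of its underside.
- open_sleeve: TO PACK (over the post). Plain steel pipe sleeve standing on end, 54 mm outer diameter, 50 mm tall, with a 40 mm bore open right through. About 300 g. Origin at the centre of its underside, z along the bore.
- closed_cap: LOOK-ALIKE, leave it. Steel pipe cap with the same outside as the sleeve (54 mm diameter, 50 mm tall) but a closed flat top, no bore. Origin at the centre of its underside.
- square_flange: TO PACK (square pocket). Dark steel flange lying flat: a square plate 60 x 60 x 12 mm with a round pipe stub in its middle, 36 mm outer diameter, rising to 50 mm above the underside. Grip it by the stub. About 400 g. Origin at the centre of its underside, z up, x and y parallel to the plate's sides.
- round_flange: LOOK-ALIKE, leave it. The same dark steel flange and stub (36 mm diameter, 50 mm tall) but with a round plate of 62 mm diameter, 12 mm thick. Origin at the centre of its underside.
- kit_tray: Shallow open grey plastic tray, fixed to the bench, 115 mm (its x) by 330 mm (its y), 18 mm tall, walls and floor 4 mm. The three pale wooden inserts lie in a row along its y on its floor, 105 mm from centre to centre, in any order. Origin at the centre of its underside.
- round_insert: Pale wooden square insert 95 x 95 x 14 mm fixed in the tray, with a round pocket in its middle, 61 mm wide and 8 mm deep with a black floor, for the thick capacitor. Origin at the centre of the insert's underside, z up; the pocket's floor is 6 mm above the origin.
- square_insert: Pale wooden square insert 95 x 95 x 14 mm fixed in the tray, with a square pocket in its middle, 77 x 77 mm and 8 mm deep with a black floor, for the square flange. Origin at the centre of the insert's underside, z up, x and y parallel to the pocket's sides; the pocket's floor is 6 mm above the origin.
- post_insert: Pale wooden square insert 95 x 95 mm and 6 mm thick, fixed in the tray, with a round black post in its middle, 22 mm in diameter, rising 20 mm above the insert's top, for the open sleeve. Origin at the centre of the insert's underside, z up; the sleeve stands on the insert's top, 6 mm above the origin.
Not all that is in view belongs to the job. Leave any pink look-alike of the square_flange alone.

How it is judged:
By the outcome, as a careful person would: the job done as asked, in the order asked, and still so for the second after the job is handed in, with the robot touching nothing.
It also fails if it takes over 80 s, if anything falls off the work surface, if the arm or the gripper's body presses on something with over 40 N, if the wrist force passes 120 N, or if a joint passes its speed limit or range.

## Working session

There is one attempt and no reset: what is moved stays moved. The work goes in short steps, Python scripts to look and compute and a tool call to move; the robot and the scene stay as the last step left them, time stands still between calls to the robot, and variables do not carry over. Pictures are saved under pics/ and viewed, at most 14 in all, crops included, and the job is handed in when it is done.

Besides the shell and the picture viewer there is one more tool, called after "Emit:" as name(argument=value, ...) on one line, values as JSON. move_arm: Moves the arm, as the interface text tells. Its arguments: {"type":"object","properties":{"plan":{"type":"array"},"grip":{"type":"number"}},"required":["plan"]}

```bash
mkdir -p pics
cat > h.py <<'E'
import numpy as np, cv2, json
from bench import ctrl
from scipy.spatial.transform import Rotation as R
def snap(name,fn):
    c=ctrl.camera(name); cv2.imwrite(f'pics/{fn}.png',np.asarray(c['pixels'])[:,:,::-1])
    d={k:(np.asarray(v).tolist()) for k,v in c.items() if k!='pixels'}
    json.dump(d,open(f'pics/{fn}.json','w')); return d
def att(d):
    a=np.array(d['attitude'])
    return a if a.shape==(3,3) else R.from_quat(a,scalar_first=True).as_matrix()
def pix2w(fn,u,v,z,fish=False):
    d=json.load(open(f'pics/{fn}.json')); x=(u-d['cx'])/d['fx']; y=(v-d['cy'])/d['fy']
    if fish:
        r=np.hypot(x,y); s=np.sin(r)/r if r>1e-9 else 1; ray=np.array([x*s,y*s,np.cos(r)])
    else: ray=np.array([x,y,1.])
    w=att(d)@ray; o=np.array(d['origin']); return o+w*(z-o[2])/w[2]
def w2pix(fn,p,fish=False):
    d=json.load(open(f'pics/{fn}.json')); q=att(d).T@(np.array(p)-d['origin'])
    if fish:
        t=np.arctan2(np.hypot(q[0],q[1]),q[2]); n=np.hypot(q[0],q[1]); x,y=q[0]/n*t,q[1]/n*t
    else: x,y=q[:2]/q[2]
    return np.array([x*d['fx']+d['cx'],y*d['fy']+d['cy']])
E
python3 - <<'E'
from h import *
for n in ("scene","wrist","side"):
    print(n,snap(n,n+'0'))
a=cv2.imread('pics/scene0.png')
cv2.imwrite('pics/scene0b.png',cv2.resize(a,(800,600),interpolation=cv2.INTER_CUBIC))
a=cv2.imread('pics/wrist0.png')
cv2.imwrite('pics/wrist0b.png',cv2.resize(a,(800,600),interpolation=cv2.INTER_CUBIC))
o=ctrl.get_obs(); print(o)
E
```

```text
scene {'fx': 455.8885197850885, 'fy': 455.8885197850885, 'cx': 251.0040014907236, 'cy': 195.24320221996138, 'origin': [1.4390541085719601, 0.34138545976184853, 0.7207011305570001], 'attitude': [-0.2551909776466475, 0.480258604170075, 0.7477078930149538, -0.38100150232183844]}
wrist {'fx': 297.3186396354542, 'fy': 297.3186396354542, 'cx': 254.03228100108674, 'cy': 188.5204067856747, 'origin': [0.5749904455391438, 0.07684693274665812, 0.37206383122943637], 'attitude': [0.15126382482069942, 0.9884929375889622, 9.938387453022345e-05, -0.000978652237660024]}
side {'fx': 362.1241499336436, 'fy': 362.1241499336436, 'cx': 252.3439393142327, 'cy': 191.2299001534488, 'origin': [0.43105193080207405, 0.6630225810182121, 0.5369386612110676], 'attitude': [0.042010516241196075, -0.09687526321262863, 0.8793480506837589, -0.4643245693061112]}
{'time_s': 0.15, 'q': array([-2.06294645e-01,  1.81388481e-01,  1.60780687e+00, -5.14346359e-06,
        1.35381520e+00, -2.06286614e-01]), 'dq': array([-1.32616336e-03, -2.69033077e-03, -4.50402534e-03,  9.62390934e-04,
       -3.44161067e-05,  6.16063612e-04]), 'joint_efforts': array([ 1.94259010e-03, -4.45260644e+01, -3.51692533e+01, -1.26067753e-04,
        5.82284134e-03,  2.14055274e-05]), 'eef_pos': array([5.74523390e-01, 1.18568985e-04, 2.07167159e-01]), 'eef_rot': array([-5.91981926e-04,  7.07109050e-01,  7.07104157e-01, -3.90093434e-04]), 'wrist_force': array([-0.36388518,  0.28690812,  0.24212155]), 'torque': array([ 0.07697657, -0.0464118 , -0.00107478]), 'grasp_force': 0.0, 'opening': 0.9989501471034359}
```

View pics/scene0b.png

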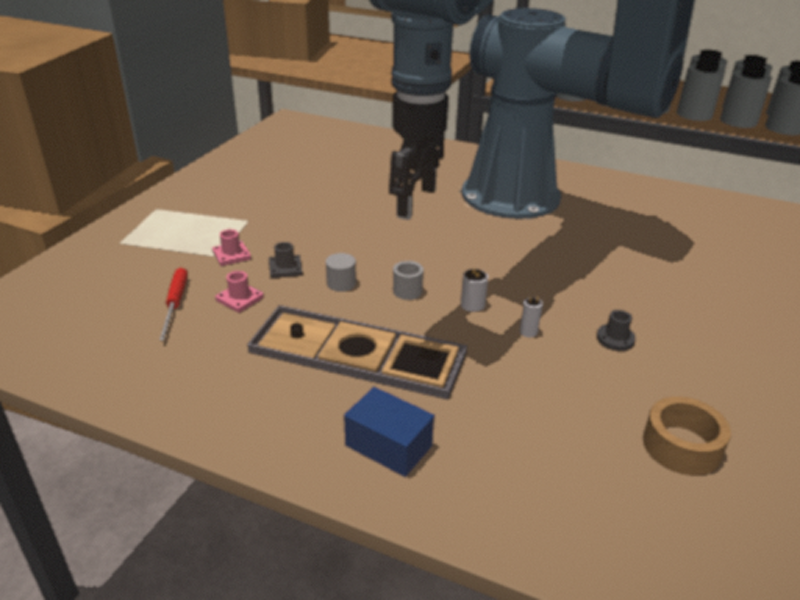

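View pics/wrist0b.png

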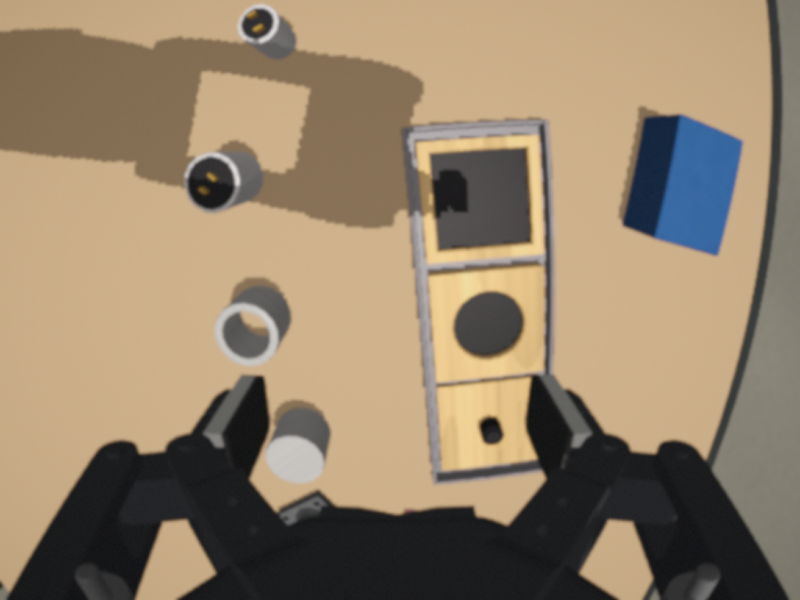

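The scene picture (800×600) shows these candidates:
- **Capacitors:** (474,290) is thick and (531,317) is thin.
- **Steel cylinders:** (408,280) is the bored sleeve and (341,272) is the closed cap.
- **Dark flanges:** (285,260) has a square plate and (617,330) a round one. The flanges at (231,247) and (238,291) are pink decoys.

In the wrist picture the tray has the square pocket at (485,198), the round pocket at (488,324) and the post at (490,430). Next I'll measure these and confirm with one crop.

Run:
```python
from h import *
k=.64
def W(u,v,z): return pix2w('wrist0',u*k,v*k,z,True).round(4)
def S(u,v,z): return pix2w('scene0',u*k,v*k,z).round(4)
print('thick',W(213,182,.062),S(474,275,.062)); print('thin',W(259,23,.062))
print('sleeve',W(248,333,.05),S(408,268,.05)); print('cap',W(298,458,.05))
print('sq', [W(*p,.018) for p in ((429,153),(528,146),(533,243),(439,251))])
print('round',W(488,324,.014)); print('post',W(486,421,.03),'base',W(493,440,.01))
print('tray',[W(*p,.018) for p in ((404,128),(548,120),(434,482))])
print('flange top',S(284,246,.05),'cap',S(341,260,.05),'pinkA',S(231,236,.05),'pinkB',S(238,278,.05))
a=cv2.imread('pics/scene0.png')[130:230,130:400]
cv2.imwrite('pics/c1.png',cv2.resize(a,(800,296),interpolation=cv2.INTER_CUBIC))
```

```text
thick [0.446  0.0619 0.062 ] [0.4489 0.0621 0.062 ]
thin [0.4812 0.1719 0.062 ]
sleeve [ 0.4588 -0.0554  0.05  ] [ 0.4594 -0.0552  0.05  ]
cap [ 0.488  -0.1736  0.05  ]
sq [array([0.5984, 0.0774, 0.018 ]), array([0.675 , 0.0856, 0.018 ]), array([0.6827, 0.009 , 0.018 ]), array([0.6071, 0.0015, 0.018 ])]
round [ 0.6504 -0.0611  0.014 ]
post [ 0.6526 -0.1468  0.03  ] base [ 0.666  -0.1822  0.01  ]
tray [array([0.5796, 0.0963, 0.018 ]), array([0.6909, 0.1072, 0.018 ]), array([ 0.6105, -0.2262,  0.018 ])]
flange top [ 0.4883 -0.2897  0.05  ] cap [ 0.4864 -0.1733  0.05  ] pinkA [ 0.4996 -0.3976  0.05  ] pinkB [ 0.6138 -0.3047  0.05  ]
```

View pics/c1.png

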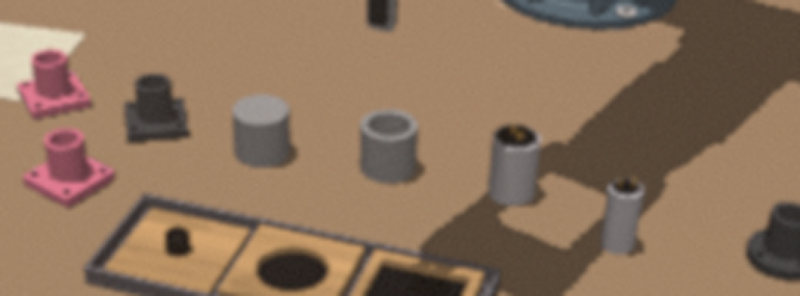

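The crop confirms it. The can at (515,165) is thick, the tube at (389,145) shows its bore, and the dark flange at (155,108) has a square plate. The tray yaw is about 0.108 rad. I'll start with the capacitor.

Emit:
move_arm(plan=[-0.9, 0.4, -0.5, 0, 0, 0.05, -1.8, 0.9, -1.1, 0, 0, 0.108, -2.55, 1.24, -1.6, 0, 0, 0.108, -2.55, 1.24, -1.6, 0, 0, 0.108, -2.55, 1.24, -2.4, 0, 0, 0.108, -2.55, 1.24, -3.1, 0, 0, 0.108, -2.55, 1.24, -3.64, 0, 0, 0.108, -2.55, 1.24, -3.64, 0, 0, 0.108], grip=85)

```text
time_s: 1.15
eef_pos: [0.4468, 0.0618, 0.0247]
eef_rot: [-0.001, 0.668, 0.744, -0.001]
wrist_force: [-0.4, 0.5, 0.7]
opening: 0.995
grasp_force: 0.0
```

Emit:
move_arm(plan=[0, 0, 0, 0, 0, 0, 0, 0, 0, 0, 0, 0, 0, 0, 0, 0, 0, 0, 0, 0, 0, 0, 0, 0, 0, 0, 0, 0, 0, 0, 0, 0, 0, 0, 0, 0, 0, 0, 0, 0, 0, 0, 0, 0, 0, 0, 0, 0], grip=30)

```text
time_s: 2.15
eef_pos: [0.4488, 0.0618, 0.0277]
eef_rot: [0.001, 0.668, 0.744, 0.001]
wrist_force: [-2.4, -0.1, 9.3]
opening: 0.486
grasp_force: 59.4
```

Emit:
move_arm(plan=[0, 0, 0.6, 0, 0, 0, 0, 0, 1.4, 0, 0, 0, 0.8, -0.5, 1.6, 0, 0, 0, 1.7, -1.0, 1.6, 0, 0, 0, 2.6, -1.5, 1.6, 0, 0, 0, 3.4, -2.0, 1.6, 0, 0, 0, 4.08, -2.45, 1.4, 0, 0, 0, 4.08, -2.45, 1.0, 0, 0, 0, 4.08, -2.45, 1.0, 0, 0, 0])

```text
time_s: 3.28
eef_pos: [0.649, -0.0597, 0.0734]
eef_rot: [-0.003, 0.668, 0.744, -0.001]
wrist_force: [-0.5, -0.7, -1.1]
opening: 0.482
grasp_force: 61.5
```

Run:
```python
from h import *
snap('wrist','w1'); snap('side','s1')
a=cv2.imread('pics/w1.png'); b=cv2.imread('pics/s1.png')
cv2.imwrite('pics/w1b.png',cv2.resize(a,(800,600),interpolation=cv2.INTER_CUBIC))
print(w2pix('w1',[.652,-.061,.018],True)/.64, w2pix('s1',[.652,-.061,.018]),ctrl.get_obs()['eef_pos'])
```

```text
[402.56047465 312.25816525] [223.54309387 191.518828  ] [ 0.65045708 -0.05963096  0.07574231]
```

View pics/w1b.png

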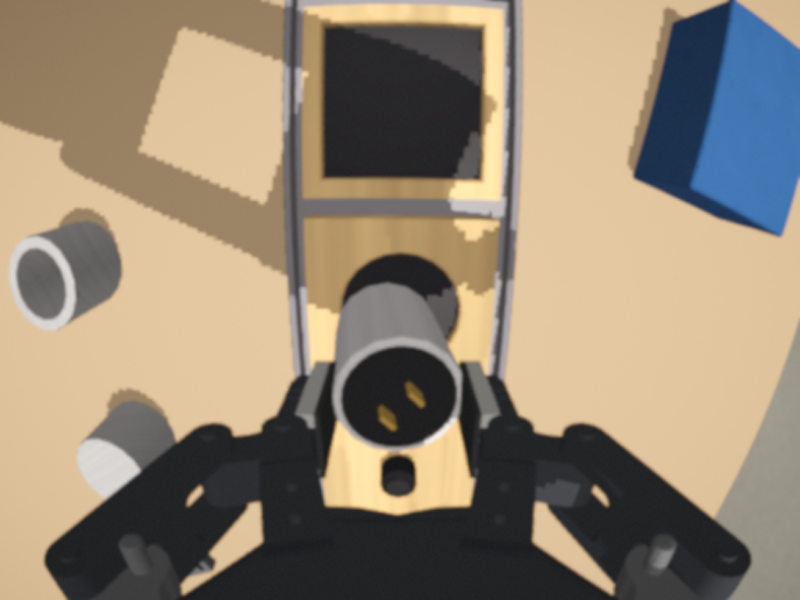

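The wrist view shows the can above the round pocket (centre about (402,311)), matching my prediction of (402.6,312), and the jaws are aligned with the tray. I'll lower it.

Emit:
move_arm(plan=[0, 0, -0.25, 0, 0, 0, 0, 0, -0.5, 0, 0, 0, 0, 0, -0.66, 0, 0, 0, 0, 0, -0.72, 0, 0, 0, 0, 0, -0.76, 0, 0, 0, 0, 0, -0.77, 0, 0, 0])

```text
time_s: 4.12
eef_pos: [0.6516, -0.0606, 0.0379]
eef_rot: [0.0, 0.668, 0.744, -0.0]
wrist_force: [-2.8, 0.8, 3.2]
opening: 0.482
grasp_force: 62.1
```

Emit:
move_arm(plan=[0, 0, 0, 0, 0, 0, 0, 0, 0, 0, 0, 0, 0, 0, 0, 0, 0, 0, 0, 0, 0, 0, 0, 0, 0, 0, 0, 0, 0, 0, 0, 0, 0.4, 0, 0, 0, 0, 0, 1.2, 0, 0, 0, 0, 0, 2.2, 0, 0, 0, -0.5, -0.7, 2.7, 0, 0, 0], grip=85)

```text
time_s: 5.25
eef_pos: [0.6292, -0.0947, 0.1779]
eef_rot: [0.003, 0.667, 0.745, 0.002]
wrist_force: [0.0, -1.7, -0.3]
opening: 0.998
grasp_force: 0.0
```

Emit:
move_arm(plan=[-0.7, -0.9, 0, 0, 0, 0, -1.4, -1.9, 0, 0, 0, 0, -2.1, -2.9, 0, 0, 0, 0, -2.76, -3.9, 0, 0, 0, 0, -2.76, -3.9, 0, 0, 0, 0, -2.76, -3.9, 0, 0, 0, 0])

```text
time_s: 6.0
eef_pos: [0.4889, -0.2906, 0.1735]
eef_rot: [0.001, 0.668, 0.744, 0.0]
wrist_force: [1.2, 1.1, 0.1]
opening: 0.998
grasp_force: 0.0
```

Run:
```python
from h import *
snap('wrist','w2'); snap('scene','s2')
a=cv2.imread('pics/w2.png'); b=cv2.imread('pics/s2.png')
cv2.imwrite('pics/w2b.png',cv2.resize(a,(800,600),interpolation=cv2.INTER_CUBIC))
cv2.imwrite('pics/s2b.png',cv2.resize(b[120:270,130:330],(800,600),interpolation=cv2.INTER_CUBIC))
print(w2pix('w2',[.488,-.290,.05],True)/.64,ctrl.get_obs()['eef_pos'])
```

```text
[395.03254806 272.97614181] [ 0.48935132 -0.28943627  0.17300175]
```

View pics/w2b.png

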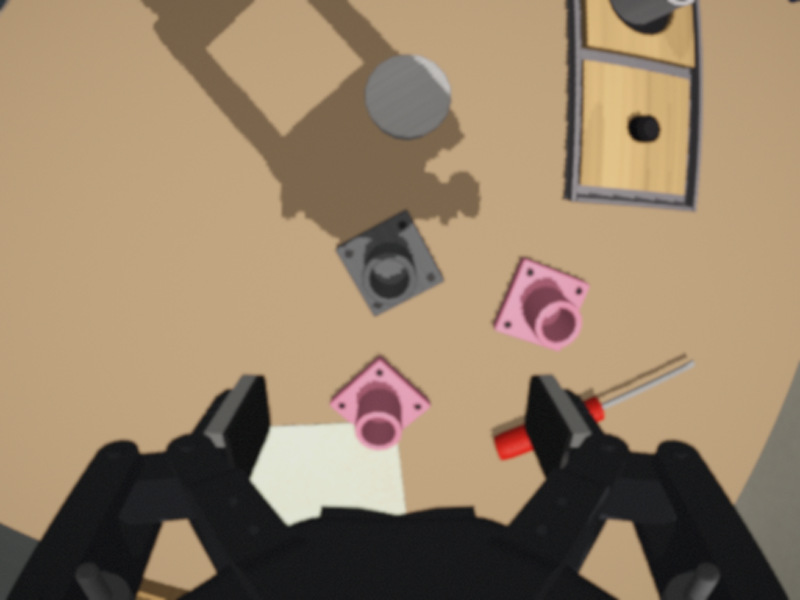

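View pics/s2b.png

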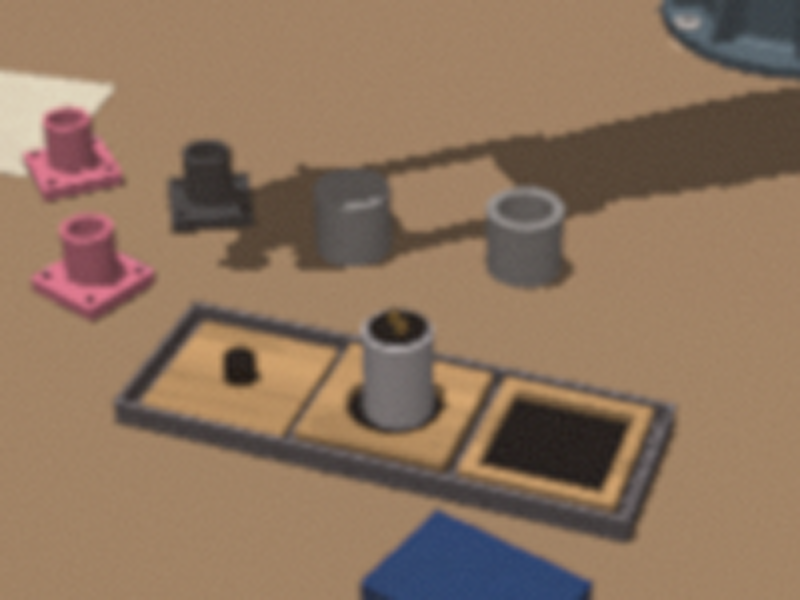

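The scene crop shows the capacitor upright in the round pocket at (398,370). In the wrist view the dark square flange has its stub top at (388,279) and plate corners at (336,249), (406,210), (443,279) and (374,315). The pink look-alikes are at (380,410) and (548,305).

Run:
```python
from h import *
W=lambda u,v,z: pix2w('w2',u*.64,v*.64,z,True)
c=np.array([W(*p,.012) for p in ((336,249),(406,210),(443,279),(374,315))])[:,:2]
print(c.round(4),c.mean(0),[np.degrees(np.arctan2(*(c[(i+1)%4]-c[i])[::-1])).round(1) for i in range(4)])
print('stub',W(388,279,.05),W(388,279,.05)[:2]-ctrl.get_obs()['eef_pos'][:2])
print('post',W(648,128,.03))
```

```text
[[ 0.4447 -0.2866]
 [ 0.4918 -0.2534]
 [ 0.5243 -0.3007]
 [ 0.4767 -0.334 ]] [ 0.48438494 -0.29368993] [np.float64(35.2), np.float64(-55.5), np.float64(-145.1), np.float64(124.1)]
stub [ 0.48391694 -0.29447532  0.05      ] [-0.00543439 -0.00503905]
post [ 0.65760926 -0.16646653  0.03      ]
```

Emit:
move_arm(plan=[-0.1, -0.09, -0.4, 0, 0, 0.17, -0.1, -0.09, -0.8, 0, 0, 0.34, -0.1, -0.09, -1.2, 0, 0, 0.5, -0.1, -0.09, -1.6, 0, 0, 0.5, -0.1, -0.09, -2.2, 0, 0, 0.5, -0.1, -0.09, -2.7, 0, 0, 0.5, -0.1, -0.09, -3.06, 0, 0, 0.5, -0.1, -0.09, -3.06, 0, 0, 0.5])

```text
time_s: 7.1
eef_pos: [0.4832, -0.2934, 0.0181]
eef_rot: [-0.001, 0.462, 0.887, 0.0]
wrist_force: [-0.1, -0.1, -0.3]
opening: 0.992
grasp_force: 0.0
```

Emit:
move_arm(plan=[0, 0, 0, 0, 0, 0, 0, 0, 0, 0, 0, 0, 0, 0, 0, 0, 0, 0, 0, 0, 0, 0, 0, 0, 0, 0, 0, 0, 0, 0, 0, 0, 0, 0, 0, 0, 0, 0, 0, 0, 0, 0, 0, 0, 0, 0, 0, 0], grip=20)

```text
time_s: 8.1
eef_pos: [0.4842, -0.2954, 0.0207]
eef_rot: [0.001, 0.463, 0.886, -0.0]
wrist_force: [0.1, 1.4, 5.1]
opening: 0.377
grasp_force: 59.1
```

Emit:
move_arm(plan=[0, 0, 0.5, 0, 0, 0, 0, 0, 1.3, 0, 0, 0, 0.2, 0.6, 2.2, 0, 0, -0.1, 0.6, 1.6, 2.3, 0, 0, -0.2, 1.0, 2.6, 2.3, 0, 0, -0.3, 1.5, 3.6, 2.3, 0, 0, -0.4, 2.0, 4.6, 2.3, 0, 0, -0.5, 2.5, 5.6, 2.3, 0, 0, -0.5, 3.0, 6.4, 2.3, 0, 0, -0.5, 3.15, 6.74, 2.3, 0, 0, -0.5])

```text
time_s: 9.35
eef_pos: [0.6411, 0.0446, 0.1334]
eef_rot: [-0.001, 0.667, 0.745, -0.0]
wrist_force: [0.4, -0.5, -5.6]
opening: 0.375
grasp_force: 61.2
```

Emit:
move_arm(plan=[0, 0, -0.5, 0, 0, 0, 0, 0, -1.1, 0, 0, 0, 0, 0, -1.4, 0, 0, 0, 0, 0, -1.4, 0, 0, 0])

```text
time_s: 9.85
eef_pos: [0.6394, 0.0417, 0.0627]
eef_rot: [-0.002, 0.668, 0.744, -0.001]
wrist_force: [0.2, -0.3, -4.8]
opening: 0.375
grasp_force: 61.2
```

Run:
```python
from h import *
snap('wrist','w3'); snap('scene','s3')
a=cv2.imread('pics/w3.png')
cv2.imwrite('pics/w3b.png',cv2.resize(a,(800,600),interpolation=cv2.INTER_CUBIC))
t=.108; c=np.array([.6408,.0434]); ex=np.array([np.cos(t),np.sin(t)]); ey=np.array([-ex[1],ex[0]])
for i in (-1,1):
  for j in (-1,1): print(i,j,w2pix('w3',[*(c+.0385*(i*ex+j*ey)),.018],True).round(1)/.64)
o=ctrl.get_obs(); print(o['eef_pos'],o['eef_rot'])
```

```text
-1 -1 [325.      383.28125]
-1 1 [316.71875 234.375  ]
1 -1 [474.53125 383.4375 ]
1 1 [483.28125 234.53125]
[0.64160491 0.04158192 0.06525755] [4.62181407e-04 6.68089928e-01 7.44080339e-01 2.90830184e-04]
```

View pics/w3b.png

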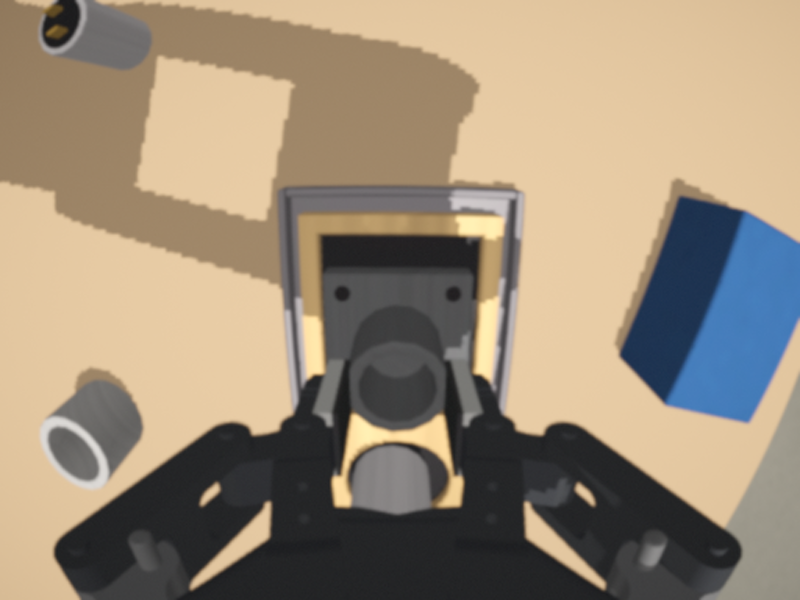

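The plate spans columns 323–474 inside the pocket's 321–481 and is square to it. I'll lower it.

Emit:
move_arm(plan=[0, 0.03, -0.2, 0, 0, 0, 0, 0.03, -0.42, 0, 0, 0, 0, 0.03, -0.58, 0, 0, 0, 0, 0.03, -0.65, 0, 0, 0, 0, 0.03, -0.69, 0, 0, 0, 0, 0.03, -0.7, 0, 0, 0, 0, 0.03, -0.7, 0, 0, 0])

```text
time_s: 10.82
eef_pos: [0.6404, 0.0437, 0.0308]
eef_rot: [-0.001, 0.668, 0.744, -0.001]
wrist_force: [-8.5, 0.3, 6.8]
opening: 0.371
grasp_force: 62.5
```

Emit:
move_arm(plan=[0, 0, 0, 0, 0, 0, 0, 0, 0, 0, 0, 0, 0, 0, 0, 0, 0, 0, 0, 0, 0, 0, 0, 0, 0, 0, 0, 0, 0, 0, 0, 0, 0.3, 0, 0, 0, 0, 0, 1.0, 0, 0, 0, 0, 0, 1.9, 0, 0, 0, -0.6, -0.2, 2.2, 0, 0, 0], grip=85)

```text
time_s: 11.95
eef_pos: [0.6145, 0.0333, 0.1446]
eef_rot: [0.004, 0.668, 0.745, 0.002]
wrist_force: [0.2, -1.1, 0.3]
opening: 0.995
grasp_force: 0.0
```

Emit:
move_arm(plan=[-0.8, -0.4, 0, 0, 0, 0, -1.7, -0.9, 0, 0, 0, 0, -2.5, -1.4, 0, 0, 0, 0, -3.04, -1.77, 0, 0, 0, 0, -3.04, -1.77, 0, 0, 0, 0])

```text
time_s: 12.58
eef_pos: [0.4581, -0.0559, 0.1405]
eef_rot: [0.001, 0.669, 0.743, 0.0]
wrist_force: [0.3, 0.3, 0.0]
opening: 0.999
grasp_force: 0.0
```

Run:
```python
from h import *
snap('wrist','w4'); snap('scene','s4')
a=cv2.imread('pics/w4.png'); b=cv2.imread('pics/s4.png')[160:270,150:330]
im=np.hstack([cv2.resize(a,(400,300)),cv2.resize(b,(400,300),interpolation=cv2.INTER_CUBIC)])
cv2.imwrite('pics/w4b.png',im)
p=w2pix('w4',[.459,-.0553,.05],True); print(p,p/512*400,ctrl.get_obs()['eef_pos'])
```

```text
[254.70177851 184.2307618 ] [198.98576446 143.93028266] [ 0.45986511 -0.05526363  0.14056086]
```

View pics/w4b.png

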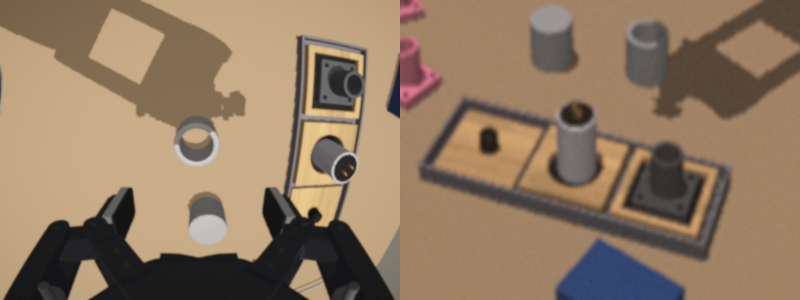

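The flange sits flat in the square pocket at (668,180) in the right-hand picture. In the left-hand picture the sleeve rim is at (196,145), about 2–3 mm left of where I predicted. I'll go down on it.

Emit:
move_arm(plan=[-0.05, 0, -0.6, 0, 0, 0, -0.05, 0, -1.3, 0, 0, 0, -0.05, 0, -2.0, 0, 0, 0, -0.05, 0, -2.46, 0, 0, 0, -0.05, 0, -2.46, 0, 0, 0])

```text
time_s: 13.3
eef_pos: [0.4558, -0.0539, 0.015]
eef_rot: [-0.002, 0.668, 0.745, -0.001]
wrist_force: [-0.2, -0.3, -0.1]
opening: 0.996
grasp_force: 0.0
```

Emit:
move_arm(plan=[0, 0, 0, 0, 0, 0, 0, 0, 0, 0, 0, 0, 0, 0, 0, 0, 0, 0, 0, 0, 0, 0, 0, 0, 0, 0, 0, 0, 0, 0, 0, 0, 0, 0, 0, 0, 0, 0, 0, 0, 0, 0, 0, 0, 0, 0, 0, 0], grip=40)

```text
time_s: 14.3
eef_pos: [0.4575, -0.0553, 0.0185]
eef_rot: [0.001, 0.668, 0.744, 0.0]
wrist_force: [-4.4, 1.7, 13.6]
opening: 0.588
grasp_force: 59.8
```

Emit:
move_arm(plan=[0, 0, 0.5, 0, 0, 0, 0, 0, 1.3, 0, 0, 0, 0.3, -0.2, 2.2, 0, 0, 0, 1.1, -0.6, 2.3, 0, 0, 0, 2.0, -1.1, 2.3, 0, 0, 0, 2.9, -1.6, 2.3, 0, 0, 0, 3.7, -2.0, 2.3, 0, 0, 0, 4.08, -2.21, 2.0, 0, 0, 0, 4.08, -2.21, 1.4, 0, 0, 0, 4.08, -2.21, 1.4, 0, 0, 0])

```text
time_s: 15.55
eef_pos: [0.6582, -0.1645, 0.0835]
eef_rot: [-0.003, 0.668, 0.744, -0.001]
wrist_force: [0.2, 0.5, -3.0]
opening: 0.588
grasp_force: 63.2
```

Run:
```python
from h import *
snap('wrist','w5'); snap('scene','s5')
a=cv2.imread('pics/w5.png')[130:384,130:380]; b=cv2.imread('pics/s5.png')[140:260,140:290]
im=np.hstack([cv2.resize(a,(400,400),interpolation=cv2.INTER_CUBIC),cv2.resize(b,(400,400),interpolation=cv2.INTER_CUBIC)])
cv2.imwrite('pics/w5b.png',im)
p=w2pix('w5',[.661,-.166,.03],True); print('w',(p-130)*[400/250,400/254])
for q in ([.661,-.166,.03],[.661,-.166,.01]): print('s',(w2pix('s5',q)-[140,140])*[400/150,400/120])
e=ctrl.get_obs()['eef_pos']; print(e)
print('sleeve bottom',(w2pix('s5',[e[0],e[1],e[2]-.0185])-140)*[400/150,400/120])
```

```text
w [203.90853733 111.74384281]
s [130.52849072 223.00080308]
s [131.85557758 243.9956872 ]
[ 0.66042682 -0.16531411  0.08702808]
sleeve bottom [128.85551858 181.16123389]
```

View pics/w5b.png

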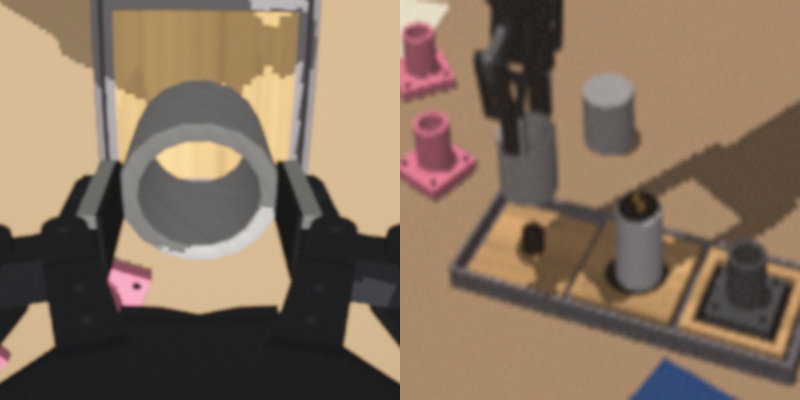

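The scene half shows the post top at (535,230), and the sleeve hanging above it with its bottom at about (527,190). I'll refine the post position and check it against the tray geometry.

Run:
```python
from h import *
f=lambda u,v,z:pix2w('s5',140+(u-400)*150/400,140+v*120/400,z).round(4)
print('post top',f(535,229,.03),'post base',f(533,250,.01), 'cap centre top', f(638,206,.072))
d=np.array([.0113,-.1044]); print('tray model', np.array([.6408,.0434])+2*d)
```

```text
post top [ 0.6657 -0.1584  0.03  ] post base [ 0.667  -0.1612  0.01  ] cap centre top [ 0.6494 -0.0582  0.072 ]
tray model [ 0.6634 -0.1654]
```

Emit:
move_arm(plan=[0.05, 0.02, -0.25, 0, 0, 0, 0.05, 0.02, -0.5, 0, 0, 0, 0.05, 0.02, -0.7, 0, 0, 0, 0.05, 0.02, -0.9, 0, 0, 0, 0.05, 0.02, -1.04, 0, 0, 0, 0.05, 0.02, -1.12, 0, 0, 0, 0.05, 0.02, -1.17, 0, 0, 0, 0.05, 0.02, -1.18, 0, 0, 0])

```text
time_s: 16.65
eef_pos: [0.663, -0.1645, 0.0288]
eef_rot: [-0.0, 0.668, 0.744, -0.0]
wrist_force: [-5.0, 2.0, 6.2]
opening: 0.589
grasp_force: 64.4
```

Seated height has been reached, so the sleeve is over the post. I'll release and retreat.

Emit:
move_arm(plan=[0, 0, 0, 0, 0, 0, 0, 0, 0, 0, 0, 0, 0, 0, 0, 0, 0, 0, 0, 0, 0, 0, 0, 0, 0, 0, 0, 0, 0, 0, 0, 0, 0.3, 0, 0, 0, 0, 0, 0.8, 0, 0, 0, 0, 0, 1.6, 0, 0, 0, 0, 0, 2.6, 0, 0, 0], grip=85)

```text
time_s: 17.77
eef_pos: [0.6624, -0.1643, 0.1587]
eef_rot: [-0.001, 0.668, 0.744, -0.0]
wrist_force: [-0.1, -0.1, 0.9]
opening: 0.993
grasp_force: 0.0
```

Emit:
move_arm(plan=[-0.6, 0, 0.6, 0, 0, 0, -1.4, 0, 0.8, 0, 0, 0, -2.2, 0, 0.8, 0, 0, 0, -2.2, 0, 0.8, 0, 0, 0, -2.2, 0, 0.8, 0, 0, 0])

```text
time_s: 18.4
eef_pos: [0.5539, -0.1649, 0.1986]
eef_rot: [0.001, 0.668, 0.744, 0.0]
wrist_force: [0.9, -0.2, -0.3]
opening: 0.996
grasp_force: 0.0
```

Run:
```python
from h import *
snap('wrist','w6'); snap('scene','s6')
a=cv2.imread('pics/w6.png'); b=cv2.imread('pics/s6.png')[140:270,130:400]
im=np.hstack([cv2.resize(a,(400,300)),cv2.resize(b,(400,300),interpolation=cv2.INTER_CUBIC)])
cv2.imwrite('pics/w6b.png',im)
```

```text
(no output)
```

View pics/w6b.png

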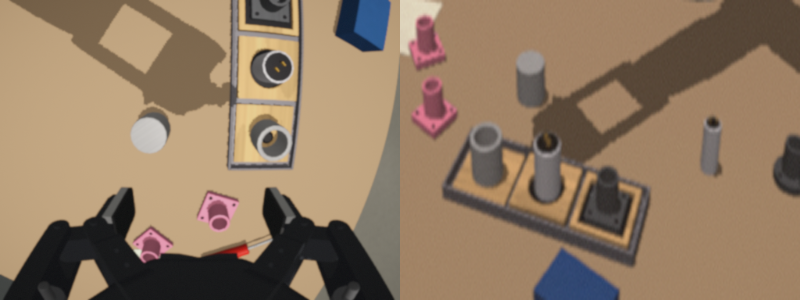

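All three parts stand upright in the tray: sleeve (487,155), capacitor (547,170) and flange (607,205) in the right-hand picture. The look-alikes are untouched, so I'm handing in.

```bash
python3 -c "
from bench import ctrl
print(ctrl.hand_in())"
```

```text
the job is handed in; nothing more can be done
None
```

I packed the thick capacitor, square flange and open sleeve upright in their places in the tray, left the look-alikes where they stood, and handed the job in at about 18.5 s of the 80 s; no verdict came back.

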